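Index the tube carousel under the reader

ROBOT

A 6-joint arm with a two-finger parallel gripper is mounted at the origin on the work surface. World frame = base frame: x ahead of the robot, y to its left, z up, the work surface at z = 0. Lengths are in mm, angles in degrees, forces in N, time in s.
With the tool pointing down it reaches from about 300 to 850 mm from the base axis. Payload 4.2 kg.
Tool frame: the origin (TCP) lies at the centre of the arm's flange, where the gripper is bolted on; the fingertips stand 191 mm ahead of it and the grasp point (between the pads) lies 172 mm ahead of it; z points along the fingers, y is the direction in which the jaws open and shut (so a half turn about z gives the same grasp; the last joint's range is limited). The gripper opens to 91 mm and grips with 3 to 60 N. Pads are 32 mm wide; open, the fingers measure 118 mm over their backs; the gripper's body (76 mm by 178 mm) begins 60 mm behind the grasp point.
Start: joints at [-1.146, 18.312, 89.639, -0, 72.044, -1.146], TCP at [574.998, 0.001, 404.776] pointing down, gripper open.
Joint ranges: [-177.97, 177.97], [-48.28, 115.42], [12.27, 149.76], [-77.06, 257.06], [2.81, 150.46], [-146.56, 146.56]. Speed limits (degrees/s): [147.25, 147.25, 180, 180, 180, 180].

INTERFACE

Orientations are given as [roll, pitch, yaw] about the fixed x, y, z axes, in that order (R = Rz(yaw) Ry(pitch) Rx(roll)).
In Python, from workcell import status, vision, ticket gives the robot as it stands.
- The arm moves only by the shell command python3 -m jog 'ROWS' [FORCE]. ROWS is JSON, a list of rows, each a list of 7 numbers: the finger opening in m, from 0 to 0.0912, then the shift along the tool's x, y, z in m, then the turn, a rotation vector about the tool's x, y, z in rad. A call has 1 to 12 rows; each row shifts and turns the commanded pose from where the row before left it, along the tool's axes as they then stand; what a row does not reach is not made up. A row lasts 1/8 s, in which the tool goes at most 62.5 mm and 10.7 degrees, less where a joint would pass 70% of its speed; a pose out of reach is approached as far as the arm can. A call with a gripper value outside its range is refused whole. The fingers move at their own pace and stop on an object; FORCE is the grip in N (left out, the last holds). Time passes only in rows, so rows that do not move let the fingers close. It gives the time, the measured TCP pose, the force and the opening at its end, in the units of the state.
- status.state(): the state, without advancing time (a new reading comes with each control period).
- vision.grab_frame(name): name is "scene" or "side" or "wrist"; returns a dict with "color" (420x560x3 uint8, blue, green, red), "depth" (420x560 float32, mm along the optical axis (not along the pixel's ray), 0 where there is no reading), "fov_y" (degrees; the focal length in pixels is half the picture's height over the tangent of half this angle, whatever the lens; pixels are square), "cx", "cy" (the principal point, pixels), "pose" (4x4, takes a point from camera to world coordinates). Camera axes: x right, y down, z forward; pixel columns grow to the right and rows downward; lengths in mm; the calibration is good to about 2 mm. A picture is of the moment at which its call begins.
- ticket.job_done(): hands the job in, once; it reports no verdict.
Trained networks look in the newest picture that a camera, given by its name, has taken for a name from the list of things; names that differ only in an ending like _2 or _b are one class to them, and where a whole thing is asked for, a point or a joint stands for the part that bears it (a point fixed in the world has none). Each returns a list of dicts, best first, with "p" (0 to 1); they miss things now and then, are a little off and sometimes report something else, mostly with a low value. They report only what shows in the picture. A call takes as long as a camera call.
- vision.find_in(camera, label): "location" ([x, y, z] in mm, in world coordinates, good to about 4 mm: the middle of the surface that is visible of it).
- vision.silhouettes(camera, label): "pixels" (420x560 bool, what is visible of it).
The state is a dict: "time_s": time; "qpos": joint angles; "qvel": joint speeds; "effort": joint torques, N m; "ee_pos": TCP position; "ee_rot": TCP orientation; "force": force on the tool from outside, world axes, zero at the start; "torque": the same for the moment, N m; "gripper_width": finger opening in mm.
Only numpy, scipy, OpenCV 4.12 (cv2) and the standard library are available. Lean on these libraries where they do the work, as an engineer would, in place of code of your own. Each camera call takes 0.05 s, during which the arm holds its last target.

TASK

Push a spoke of the five-spoke carousel round with a fingertip until its one capped tube stands centred over the round pad on the station's foot. Then push the swinging reader arm over with a fingertip, right up to its stop, so that the reader head stands above the tube. Do not touch or lift the tube itself, leave the other things on the bench where they are, and finish with the hand clear.

Things in the scene. Friction and masses are not known exactly. Their poses are not given: they have to be found in the camera images.
- carousel: flat aluminium wheel with five equal spokes 72 degrees apart, turning on a vertical axis; origin on the axis at bench level, +y along the spoke that holds the tube. Each spoke is a bar 12 mm wide, 58 to 70 mm above the bench, ending in a ring holder (31 mm outside, same heights) centred 120 mm from the axis. Turns either way by just over one turn from the start; friction stops it soon after pushing ends (about 1 N at 65 mm)
- hub (a point): top of the carousel's hub, on its axis, 76 mm above the bench; hub 42 mm across, with a bolt head 5 mm higher. Between the spokes it is open down to the station's foot (12 mm high, 150 mm across, with a bar 60 mm wide running out under pad and post); the column below the hub is 34 mm across
- tube_center (a point): half-way up the capped sample tube (64 mm long; body 16 mm across; blue cap 24 mm across, its top 84 mm above the bench) that hangs loosely in one ring of the carousel and rides with it; the other four rings are empty
- pad (a point): centre of the top of the round dark steel pad, 50 mm across, 16 mm above the bench, 120 mm from the carousel's axis, in line with the axis and the post: the tube's place
- post (a point): on the vertical axis of the reader arm's steel post, 110 mm above the bench; 190 mm from the carousel's axis, beyond the pad
- head (a point): centre of the round reader head (30 mm across, from 95 to 121 mm above the bench) at the free end of the reader arm, 70 mm from the post's axis. The arm between is a bar 12 mm wide, from 100 to 120 mm above the bench; its hub on the post is 32 mm across and 122 mm high
- reader_arm (a joint): angle of the reader arm about its post: 0 is parked out to the side, it grows counterclockwise seen from above to its fixed stop at 1.5 rad, where the head is straight above the pad; stays where it is left (light friction, about 1 N at 50 mm)
- dishes: bystander: stack of three clear petri dishes, 89 mm across, 45 mm tall; origin under its centre
- jar: bystander: small amber jar, 50 mm across, 75 mm tall; origin under its centre
- beaker: bystander: small open glass beaker, 60 mm across, 75 mm tall; origin under its centre
- rack: bystander: green tube rack with blue-capped tubes, 170 x 85 mm, 69 mm tall over the caps; origin under its centre
- tipbox: bystander: orange box with clear lid, 119 x 84 mm, 63 mm tall; origin under its centre
- cryobox: bystander: white card box with brown lid, 104 x 104 mm, 51 mm tall; origin under its centre
- spatula: bystander: flat lab spatula lying on the bench, 170 mm long along its x axis

How it is judged (in metres and radians):
On the way, in this order (a step that is already met when the one before it is completed fails the run):
1. the tube stands over the round pad (within 7 mm) and the carousel is at rest (horizontal distance between tube_center and pad below 0.007 m and angular speed of carousel below 0.1 rad/s), for 0.3 s.
2. the reader arm is swung in to its stop (within 0.12 rad) (value of joint reader_arm above 1.38 rad), for 0.2 s.
At the end, for the whole second after the job is handed in: The tube hangs upright in its ring (within 0.25 rad, its middle 47 to 58 mm above the bench), within 7 mm of the pad's centre seen from above; carousel and arm at rest; reader arm within 0.12 rad of its stop (all of step 1 and value of joint reader_arm above 1.38 rad and velocity of joint reader_arm between -0.1 and 0.1 rad/s and height (world z) of tube_center between 0.047 and 0.058 m and angle between tube_center's own z axis and vertical below 0.25 rad); the robot touches nothing.
It fails at once if the tube is lifted out of its ring (more than 10 mm) (height (world z) of tube_center above 0.062 m).
It fails at once if the fingers press on the tube (over 1 N) (contact force between the fingers and tube above 1 N).
It fails at once if a bystander is moved by more than 20 mm (distance of any of dishes, jar, beaker, rack, tipbox, cryobox, spatula from where it was at the start of the episode above 0.02 m).
It also fails if it takes over 54 s, if anything falls off the work surface, if the arm or the gripper's body presses on something with over 40 N, if the wrist force passes 120 N, or if a joint passes its speed limit or range.

## Working session

There is one attempt and no reset: what is moved stays moved. The work goes in short steps, Python scripts to look and compute and a shell command to move; the robot and the scene stay as the last step left them, time stands still between calls to the robot, and variables do not carry over. Pictures are saved under pics/ and viewed, and the job is handed in when it is done.

```bash
mkdir -p pics; ls; python3 - <<'E'
from workcell import status, vision
import cv2
print(status.state())
for c in ("scene","side"):
    f=vision.grab_frame(c); cv2.imwrite(f"pics/{c}0.png",f["color"])
    print(c,f["fov_y"],f["cx"],f["cy"],f["pose"].round(3).tolist() if hasattr(f["pose"],'round') else f["pose"])
    for n in ["carousel","hub","tube_center","pad","post","head","dishes","jar","beaker","rack","tipbox","cryobox","spatula"]:
        try:
            r=vision.find_in(c,n)
            print(n,[(round(d["p"],2),[round(v) for v in d["location"]]) for d in r[:2]])
        except Exception as e: print(n,e)
E
```

```text
pics
{'time_s': 0.0, 'qpos': array([-1.14519951e+00,  1.83520013e+01,  8.97058038e+01, -5.86936536e-04,
        7.20418394e+01, -1.14526745e+00]), 'qvel': array([-0.03740685, -0.0076335 ,  0.03886685,  0.0269936 ,  0.08339302,
       -0.02269802]), 'effort': array([-5.01459035e-04, -4.12465632e+01, -2.31973493e+01,  7.28826877e-02,
        4.58198413e-02, -1.41870069e-04]), 'ee_pos': array([5.74842646e+02, 9.68674386e-03, 4.03920443e+02]), 'ee_rot': array([-1.79900364e+02, -1.43371438e-03,  9.00002481e+01]), 'force': array([ 0.08294671, -0.17080654,  0.97991462]), 'torque': array([ 0.00583572, -0.03758189, -0.01701125]), 'gripper_width': 91.05382447416824}
scene 48.47737807424791 277.2515533066214 211.39920910620083 [[-0.622, 0.447, -0.643, 1469.105], [0.783, 0.367, -0.502, 646.789], [0.012, -0.816, -0.578, 895.491], [0.0, 0.0, 0.0, 1.0]]
carousel [(0.55, [556, -102, 69]), (0.33, [652, -449, 56])]
hub [(0.55, [551, -100, 68])]
tube_center [(0.66, [578, -8, 11]), (0.51, [436, -96, 74])]
pad [(0.97, [580, -8, 12])]
post [(0.92, [578, -3, 12])]
head [(0.81, [565, 69, 120]), (0.37, [715, 54, 53])]
dishes [(0.7, [751, -194, 44])]
jar [(0.7, [414, -206, 45]), (0.69, [445, 417, 55])]
beaker [(0.6, [713, 57, 51])]
rack [(0.67, [422, -455, 50])]
tipbox [(0.69, [650, -449, 57])]
cryobox [(0.81, [443, 418, 52])]
spatula [(0.82, [741, 410, -1])]
side 49.0925079337064 280.3225599809986 210.28084776785073 [[-0.984, -0.125, 0.13, 439.725], [-0.18, 0.598, -0.781, 908.404], [0.02, -0.792, -0.611, 831.866], [0.0, 0.0, 0.0, 1.0]]
carousel [(0.62, [551, -104, 73])]
hub [(0.6, [549, -106, 72])]
tube_center []
pad [(0.66, [563, 48, 10]), (0.18, [736, 404, 4])]
post []
head [(0.9, [544, 69, 115])]
dishes [(0.87, [734, -191, 45])]
jar [(0.58, [436, -98, 77]), (0.56, [397, -198, 45])]
beaker [(0.96, [698, 66, 52])]
rack [(0.87, [398, -449, 51])]
tipbox [(0.77, [629, -440, 38])]
cryobox []
spatula [(0.89, [733, 403, 2])]
```

View pics/scene0.png

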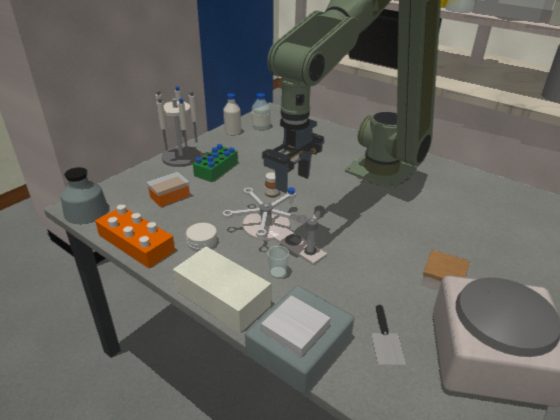

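View pics/side0.png

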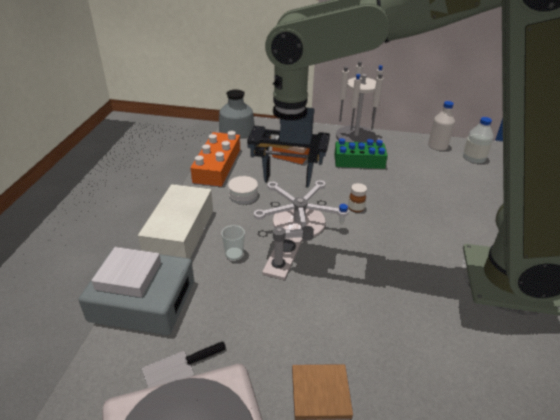

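```bash
python3 - <<'E'
from workcell import vision
import cv2
f=vision.grab_frame("wrist"); cv2.imwrite("pics/wrist0.png",f["color"])
print(f["fov_y"],f["cx"],f["cy"],f["pose"].round(3).tolist())
for n in ["carousel","hub","tube_center","pad","post","head"]:
    r=vision.find_in("wrist",n)
    print(n,[(round(d["p"],2),[round(v) for v in d["location"]]) for d in r[:2]])
E
```

```text
71.36537019908455 281.03506685158465 211.8529606696362 [[1.0, -0.0, 0.0, 574.875], [-0.0, -0.969, -0.247, 69.119], [0.0, 0.247, -0.969, 385.243], [0.0, 0.0, 0.0, 1.0]]
carousel [(0.81, [542, -67, 66])]
hub [(0.95, [544, -60, 73])]
tube_center []
pad [(0.94, [569, 14, 13])]
post [(0.71, [567, 10, 12]), (0.17, [543, -63, 73])]
head [(0.86, [551, 61, 123])]
```

View pics/wrist0.png

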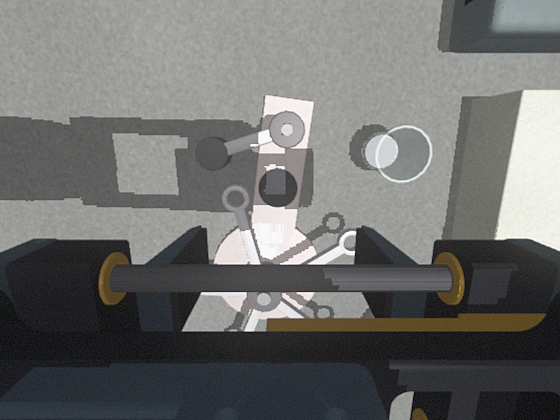

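The wrist view shows the post top at (287,130), head at (212,152), pad at (277,187) and hub at about (264,298). The tube, seen in scene (291,190) and side (343,208), lies toward -x from the hub. Next I'll measure these precisely.

```bash
cat > h.py <<'E'
import numpy as np, cv2
from workcell import status, vision
def plane(f,u,v,z):
    P=np.asarray(f["pose"]); fl=210/np.tan(np.radians(f["fov_y"]/2))
    d=P[:3,:3]@np.array([(u-f["cx"])/fl,(v-f["cy"])/fl,1]); o=P[:3,3]
    return (o+d*(z-o[2])/d[2])[:2]
def crop(f,x0,y0,w,h,s,fn):
    cv2.imwrite(fn,cv2.resize(f["color"][y0:y0+h,x0:x0+w],None,fx=s,fy=s,interpolation=cv2.INTER_CUBIC))
E
python3 - <<'E'
from h import *
f=vision.grab_frame("wrist")
for n,u,v,z in (("post",287,130,122),("head",212,152,121),("pad",277,187,16),("hub",264,298,79),("ringA",235,198,70),("ringB",350,243,70)):
    print(n,plane(f,u,v,z).round(1))
crop(f,180,80,220,260,3,"pics/w1.png") if 0 else crop(f,190,90,200,200,3,"pics/w1.png")
f=vision.grab_frame("scene"); crop(f,200,160,140,110,5,"pics/s1.png")
f=vision.grab_frame("side"); crop(f,240,160,140,120,5,"pics/d1.png")
E
```

```text
post [580.1  75.2]
head [513.7  56.5]
pad [569.8   7.6]
hub [ 555.  -112.9]
ringA [524.3   4.4]
ringB [653.8 -48.1]
```

View pics/s1.png

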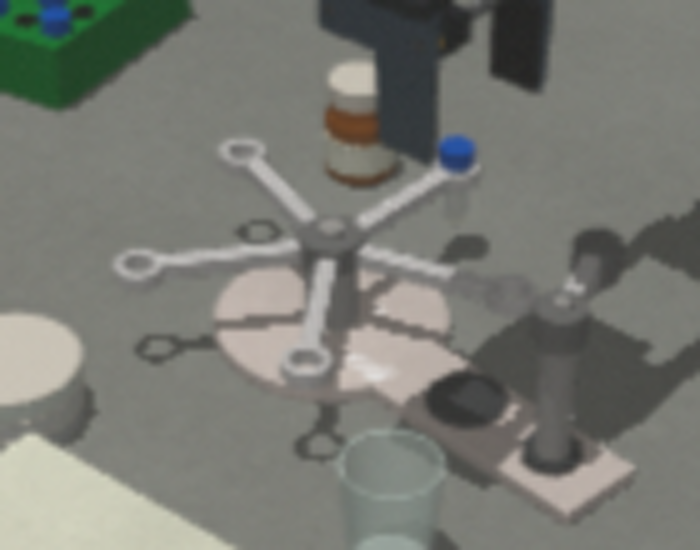

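View pics/d1.png

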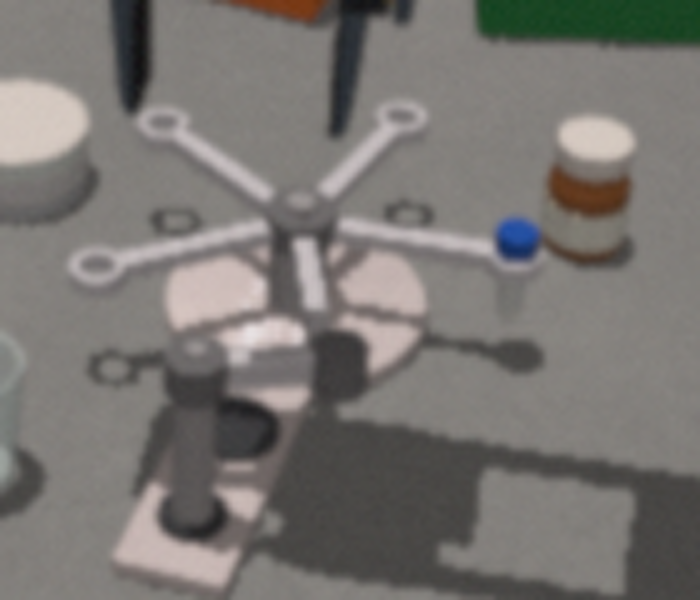

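View pics/w1.png

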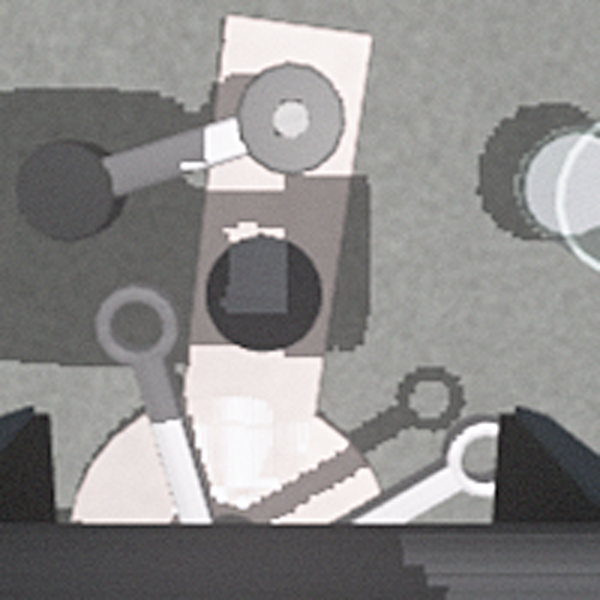

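The pad, post and hub agree: hub at (555,-113), pad direction 82.4°, tube spoke at about 176.7°. That means turning the wheel about 94° clockwise. I'll close the fingers and move above the gap on the counterclockwise side of the tube's spoke.

```bash
python3 -m jog '[[0,-0.037,-0.0186,0,0,0,0],[0,-0.037,-0.0186,0,0,0,0],[0,-0.037,-0.0186,0,0,0,0],[0,-0.037,-0.0186,0,0,0,0],[0,0,0,0,0,0,0]]' 20
python3 -m jog '[[0,0,0,0,0,0,-0.167],[0,0,0,0,0,0,-0.167],[0,0,0,0,0,0,-0.167],[0,0,0,0,0,0,-0.167],[0,0,0,0,0,0,-0.167],[0,0,0,0,0,0,-0.167],[0,0,0,0,0,0,-0.167],[0,0,0,0,0,0,-0.167],[0,0,0,0,0,0,-0.167],[0,0,0,0,0,0,-0.167],[0,0,0,0,0,0,-0.167],[0,0,0,0,0,0,0]]'
python3 - <<'E'
from h import *
s=status.state(); print(s["time_s"],s["ee_pos"],s["ee_rot"],s["qpos"],s["gripper_width"])
f=vision.grab_frame("wrist"); cv2.imwrite("pics/w2.png",f["color"])
f=vision.grab_frame("scene"); crop(f,200,130,160,140,5,"pics/s2.png")
f=vision.grab_frame("side"); crop(f,240,130,160,140,5,"pics/d2.png")
E
```

```text
time_s: 2.52
ee_pos: [499.6, -149.7, 404.9]
ee_rot: [-180.0, 0.0, 89.8]
force: [0.6, 0.3, 1.5]
gripper_width: 43.8
time_s: 4.03
ee_pos: [501.1, -147.3, 404.8]
ee_rot: [180.0, 0.0, -164.8]
force: [0.5, -0.1, 0.5]
gripper_width: 0.6
4.025 [ 501.05092008 -147.25821919  404.75799504] [ 1.79983029e+02  2.69247617e-02 -1.64811285e+02] [-1.76477809e+01  1.35557964e+01  9.63980264e+01  3.07046851e-02
  7.00327593e+01 -1.22846981e+02] 0.6224481085194888
```

View pics/w2.png

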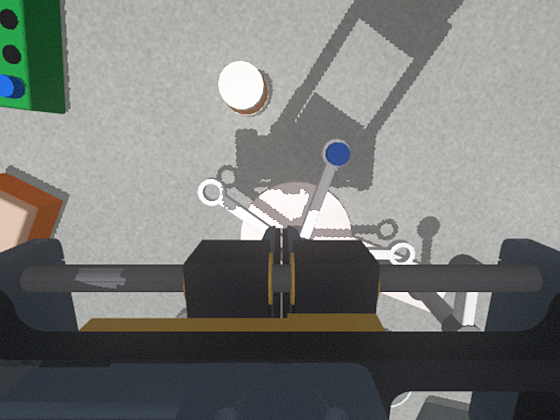

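View pics/d2.png

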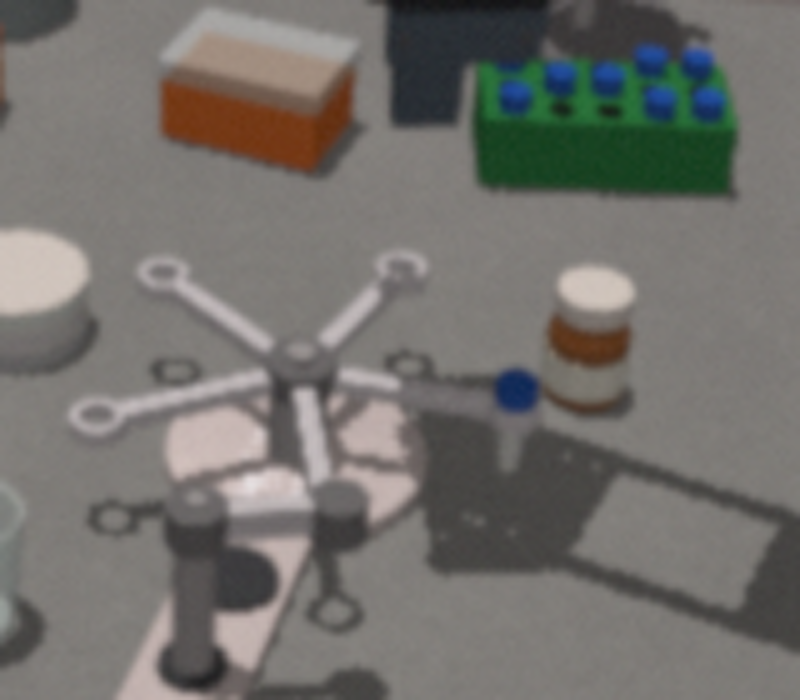

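```bash
python3 - <<'E'
from h import *
f=vision.grab_frame("wrist")
hub=np.array([555,-112.9])
for n,u,v,z in (("tube",338,153,84),("ring",210,192,70),("ring",402,253,70),("jar",243,85,75)):
    p=plane(f,u,v,z); d=p-hub; print(n,p.round(1),np.hypot(*d).round(1),np.degrees(np.arctan2(d[1],d[0])).round(1))
crop(f,180,130,240,120,3,"pics/w3.png")
E
```

```text
tube [ 433.7 -106.3] 121.5 176.9
ring [ 510.1 -225.8] 121.5 -111.7
ring [522.4   2.7] 120.1 105.8
jar [ 395.5 -215.2] 189.5 -147.3
```

View pics/w3.png

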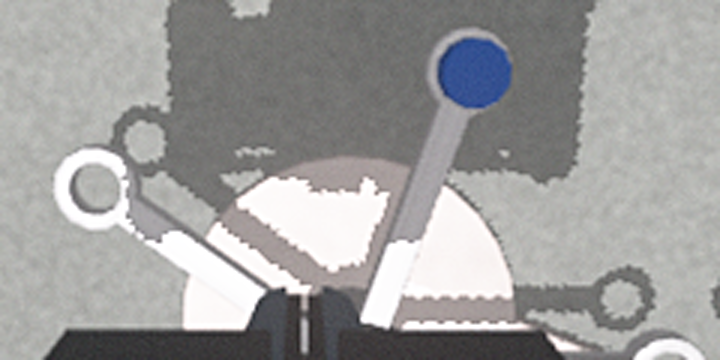

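```bash
python3 -m jog '[[0,0,0,0.041,0,0,0],[0,0,0,0.041,0,0,0],[0,0,0,0.041,0,0,0],[0,0,0,0.041,0,0,0],[0,0,0,0,0,0,0],[0,0,0,0,0,0,0]]'
python3 - <<'E'
from h import *
f=vision.grab_frame("wrist"); cv2.imwrite("pics/w4.png",f["color"])
E
```

```text
time_s: 4.97
ee_pos: [501.4, -148.2, 242.1]
ee_rot: [-179.9, 0.1, -164.8]
force: [0.4, -0.2, 0.5]
gripper_width: -0.0
```

View pics/w4.png

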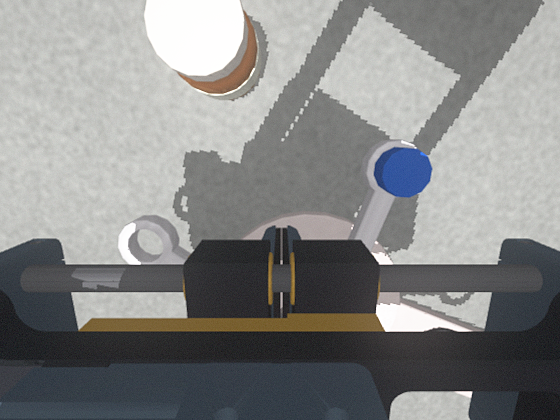

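```bash
python3 -m jog '[[0,0.0015,0.0055,0,0,0,0.0873],[0,0.0015,0.0055,0,0,0,0.0873],[0,0.0015,0.0055,0,0,0,0.0873],[0,0.0015,0.0055,0,0,0,0.0873],[0,0.0015,0.0055,0,0,0,0.0873],[0,0.0015,0.0055,0,0,0,0.0873],[0,0.0015,0.0055,0,0,0,0.0873],[0,0.0015,0.0055,0,0,0,0.0873],[0,0.0015,0.0055,0,0,0,0.0873],[0,0.0015,0.0055,0,0,0,0.0873]]'
python3 - <<'E'
from h import *
s=status.state(); hub=np.array([555,-112.9]); d=s["ee_pos"][:2]-hub
yaw=np.radians(s["ee_rot"][2]); print("radial,ccw", d@[np.cos(yaw),np.sin(yaw)], d@[-np.sin(yaw),np.cos(yaw)])
f=vision.grab_frame("wrist"); cv2.imwrite("pics/w5.png",f["color"])
E
```

```text
time_s: 6.28
ee_pos: [493.5, -93.4, 242.9]
ee_rot: [179.9, 0.2, 145.1]
force: [-0.2, -0.6, 0.3]
gripper_width: 0.4
radial,ccw 61.55018396456611 19.219071753486904
```

View pics/w5.png

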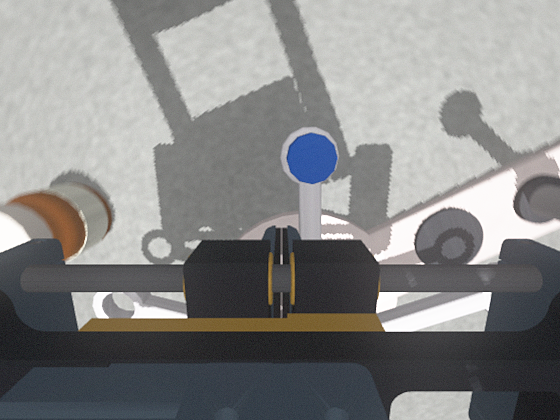

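```bash
python3 - <<'E'
from h import *
hub=np.array([555,-112.9])
f=vision.grab_frame("wrist"); s=status.state()
p=plane(f,312,157,84); d=p-hub; print(p,np.hypot(*d),np.degrees(np.arctan2(d[1],d[0])),s["ee_rot"],s["force"])
E
```

```text
[453.08994868 -46.78374633] 121.47846541508642 147.02567494687978 [179.90378598   0.21400112 145.2569947 ] [-0.53297411  0.11201962 -0.2993624 ]
```

```bash
python3 -m jog '[[0,0.0015,0.0055,0,0,0,0.0873],[0,0.0015,0.0055,0,0,0,0.0873],[0,0.0015,0.0055,0,0,0,0.0873],[0,0.0015,0.0055,0,0,0,0.0873],[0,0.0015,0.0055,0,0,0,0.0873],[0,0.0015,0.0055,0,0,0,0.0873],[0,0.0015,0.0055,0,0,0,0.0873],[0,0.0015,0.0055,0,0,0,0.0873],[0,0.0015,0.0055,0,0,0,0.0873],[0,0.0015,0.0055,0,0,0,0.0873],[0,0.0007,0.0028,0,0,0,0.0436],[0,0,0,0,0,0,0]]'
python3 - <<'E'
from h import *
s=status.state(); hub=np.array([555,-112.9]); d=s["ee_pos"][:2]-hub
yaw=np.radians(s["ee_rot"][2]); print("radial,ccw", d@[np.cos(yaw),np.sin(yaw)], d@[-np.sin(yaw),np.cos(yaw)])
f=vision.grab_frame("wrist"); cv2.imwrite("pics/w6.png",f["color"])
f=vision.grab_frame("side"); crop(f,240,130,160,140,5,"pics/d6.png")
E
```

```text
time_s: 7.88
ee_pos: [533.0, -51.5, 241.8]
ee_rot: [179.9, 0.0, 92.8]
force: [1.0, -0.7, 0.0]
gripper_width: 0.6
radial,ccw 62.44186637160743 18.931989938397066
```

View pics/w6.png

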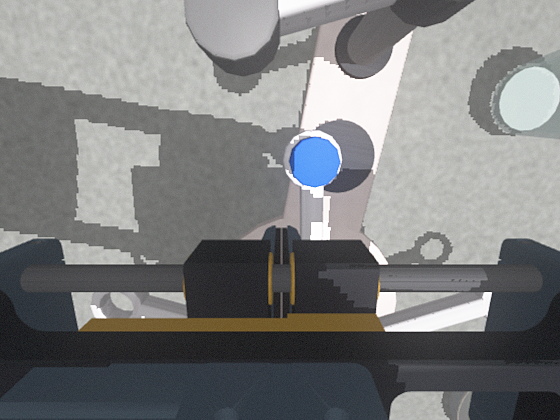

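View pics/d6.png

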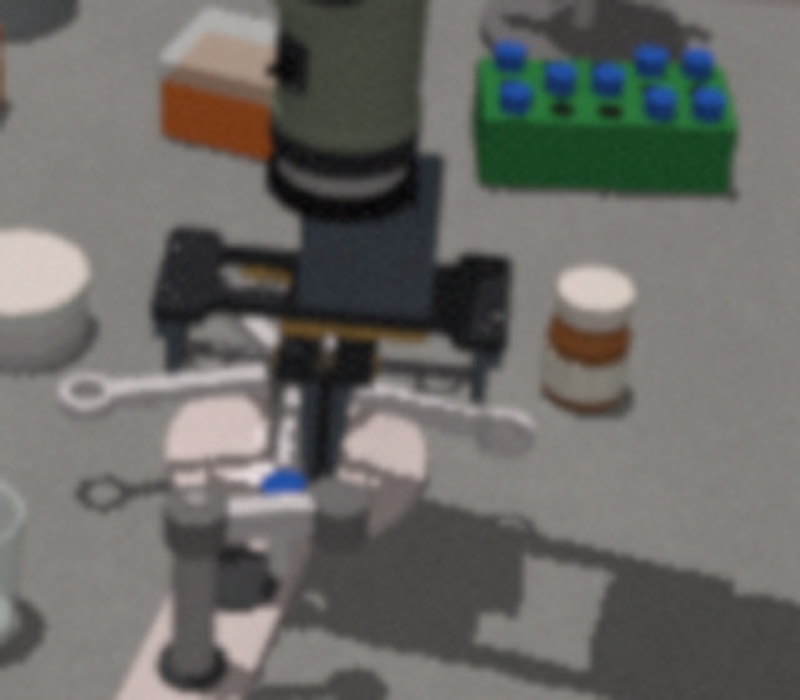

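```bash
python3 - <<'E'
from h import *
hub=np.array([555,-112.9])
f=vision.grab_frame("wrist"); s=status.state()
def rep(n,p):
    d=p-hub; print(n,p.round(1),np.hypot(*d).round(1),np.degrees(np.arctan2(d[1],d[0])).round(1))
hsv=cv2.cvtColor(f["color"],cv2.COLOR_BGR2HSV)
m=((hsv[...,0]>95)&(hsv[...,0]<125)&(hsv[...,1]>140)&(hsv[...,2]>100)).astype(np.uint8); m[220:]=0
M=cv2.moments(m,True); u,v=M["m10"]/M["m00"],M["m01"]/M["m00"]; print(u,v)
rep("tube",plane(f,u,v,84)); rep("tube80",plane(f,u,v,80))
for uu in (374,): rep("padright",plane(f,uu,157,16))
rep("padtop",plane(f,343,119,16));rep("padbot",plane(f,343,194,16))
print(s["ee_rot"],s["ee_pos"])
crop(f,230,90,180,150,4,"pics/w7.png")
E
```

```text
315.12654320987656 161.53395061728395
tube [545.9   7.3] 120.6 94.3
tube80 [546.4   7.1] 120.3 94.1
padright [594.7   7.4] 126.7 71.7
padtop [570.7  31.4] 145.2 83.8
padbot [575.8 -19.7] 95.5 77.4
[1.79933987e+02 1.08292475e-02 9.27694158e+01] [532.6606645  -51.43564383 241.3419565 ]
```

View pics/w7.png

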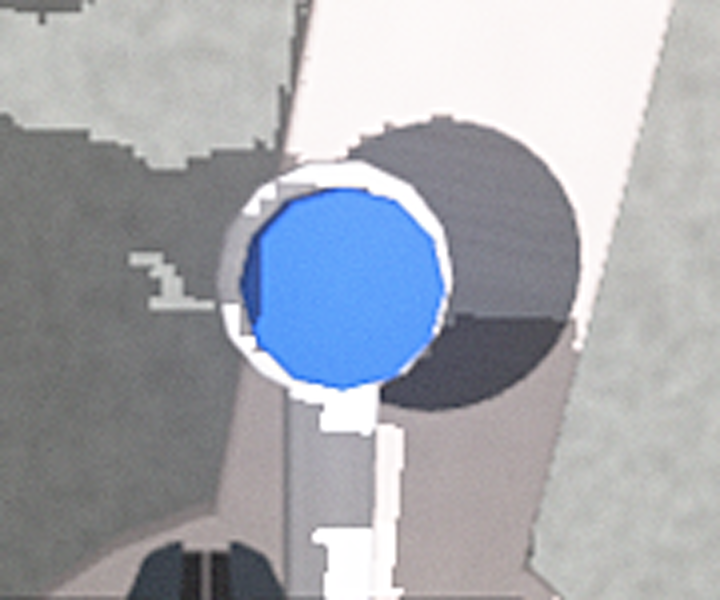

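```bash
python3 -m jog '[[0,0.0008,0.0027,0,0,0,0.0436],[0,0.0008,0.0027,0,0,0,0.0436],[0,0.0008,0.0027,0,0,0,0.0436],[0,0.0006,0.0022,0,0,0,0.035],[0,0,0,0,0,0,0],[0,0,0,0,0,0,0],[0,0,0,0,0,0,0]]'
cat >> h.py <<'E'
def tube(f,lim=220):
    hub=np.array([555,-112.9])
    hsv=cv2.cvtColor(f["color"],cv2.COLOR_BGR2HSV)
    m=((hsv[...,0]>95)&(hsv[...,0]<125)&(hsv[...,1]>140)&(hsv[...,2]>90)).astype(np.uint8); m[lim:]=0
    M=cv2.moments(m,True); u,v=M["m10"]/M["m00"],M["m01"]/M["m00"]
    p=plane(f,u,v,82); d=p-hub
    print("tube",(round(u),round(v)),p.round(1),np.hypot(*d).round(1),np.degrees(np.arctan2(d[1],d[0])).round(1),"pad err",(p-[570,6.6]).round(1))
E
python3 - <<'E'
from h import *
s=status.state()
print(s["ee_rot"],s["ee_pos"],s["force"])
f=vision.grab_frame("wrist"); tube(f)
crop(f,230,90,180,150,4,"pics/w8.png")
E
```

```text
time_s: 8.9
ee_pos: [542.9, -48.5, 240.8]
ee_rot: [180.0, -0.0, 83.2]
force: [0.9, -0.1, 0.6]
gripper_width: 0.6
[ 1.79990292e+02 -1.81636785e-03  8.32329203e+01] [542.92942098 -48.47857124 240.77822061] [ 0.89906946 -0.14566807  0.60379239]
tube (314, 162) [564.9   7. ] 120.3 85.3 pad err [-5.1  0.4]
```

View pics/w8.png

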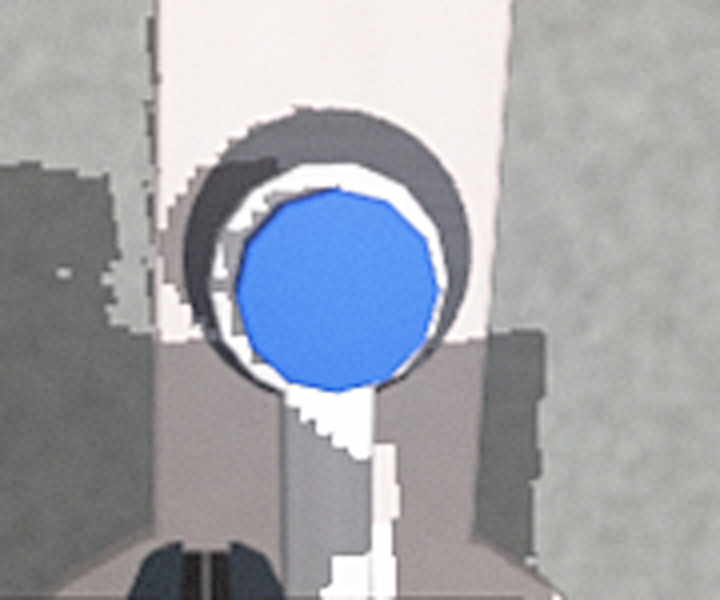

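```bash
python3 - <<'E'
from h import *
f=vision.grab_frame("wrist"); print(plane(f,312,152.5,16)); tube(f)
E
```

```text
[571.03193381   7.50996109]
tube (314, 162) [564.9   7. ] 120.3 85.3 pad err [-5.1  0.4]
```

```bash
python3 -m jog '[[0,0.0004,0.0014,0,0,0,0.0227],[0,0.0004,0.0014,0,0,0,0.0227],[0,0,0,0,0,0,0],[0,0,0,0,0,0,0]]'
python3 - <<'E'
from h import *
s=status.state()
print(s["ee_rot"],s["ee_pos"],s["force"])
f=vision.grab_frame("wrist"); tube(f)
crop(f,230,90,180,150,4,"pics/w9.png")
E
```

```text
time_s: 9.5
ee_pos: [545.9, -48.0, 240.8]
ee_rot: [180.0, -0.0, 80.6]
force: [-0.1, 0.1, -0.1]
gripper_width: 0.3
[ 1.79975795e+02 -3.71242607e-03  8.06161422e+01] [545.93708594 -48.04219566 240.77868166] [-0.06119154  0.06794021 -0.08076275]
tube (313, 162) [570.1   6.4] 120.3 82.8 pad err [ 0.1 -0.2]
```

View pics/w9.png

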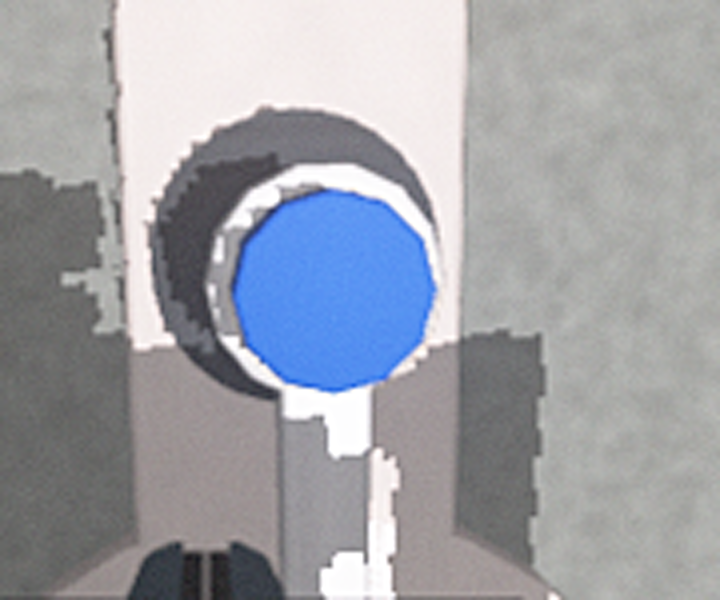

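The cap is about centred over the pad: tube at (570.1, 6.4), pad at about (570, 7). I'll back the finger off the spoke, lift, and check again with the hand clear.

```bash
python3 -m jog '[[0,0,-0.005,0,0,0,0],[0,0,-0.010,0,0,0,0],[0,0,0,-0.03,0,0,0],[0,0,0,-0.035,0,0,0],[0,0,0,-0.035,0,0,0],[0,0,0,0,0,0,0],[0,0,0,0,0,0,0]]'
python3 - <<'E'
from h import *
f=vision.grab_frame("wrist"); tube(f)
crop(f,200,30,180,150,4,"pics/w10.png")
f=vision.grab_frame("scene"); crop(f,200,160,140,110,5,"pics/s10.png")
E
```

```text
time_s: 10.42
ee_pos: [530.2, -45.5, 340.1]
ee_rot: [-179.9, 0.0, 80.6]
force: [-0.1, -0.1, -0.5]
gripper_width: 0.8
tube (320, 152) [569.8   6.5] 120.3 82.9 pad err [-0.2 -0.1]
```

View pics/w10.png

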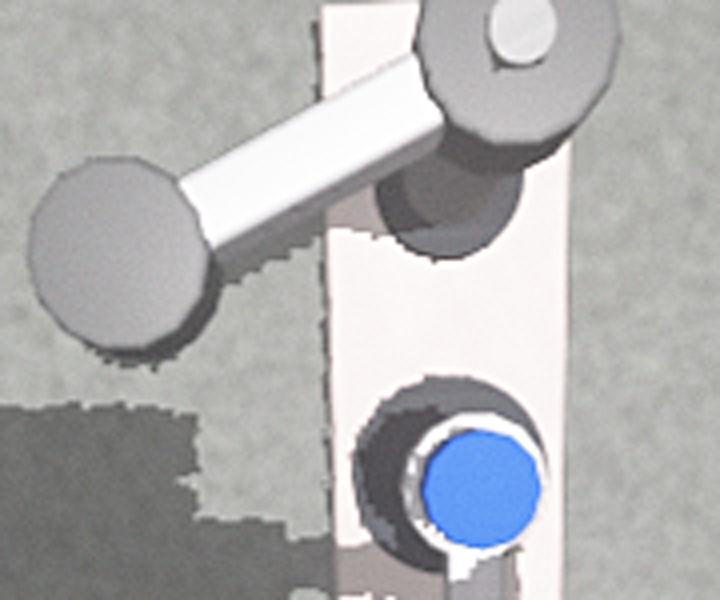

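View pics/s10.png

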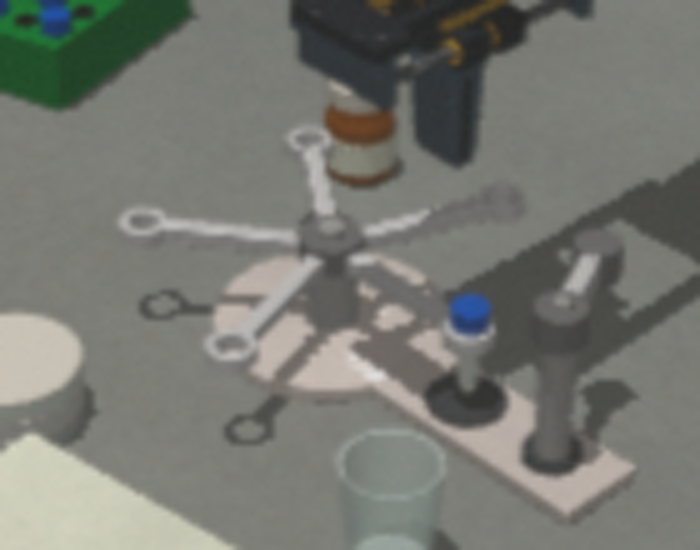

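```bash
python3 - <<'E'
from h import *
f=vision.grab_frame("wrist")
a=plane(f,329.5,41,122);b=plane(f,230.5,93.5,121);print("post",a,"head",b,np.degrees(np.arctan2(*(b-a)[::-1]))%360,np.hypot(*(b-a)),"pad",plane(f,313.3,148.3,16))
E
```

```text
post [579.29849632  73.80277945] head [513.66405763  54.59631186] 196.31094804920272 68.38689888369841 pad [571.25561996   6.65267186]
```

Step 1 holds with the hand off: the tube is within about 1.5 mm of the pad centre. The reader bar now stands at about 196° and its stop is at 262°. I'll go above its +y side.

```bash
python3 -m jog '[[0,0.0365,-0.0022,0,0,0,0],[0,0.0365,-0.0022,0,0,0,0],[0,0.0365,-0.0022,0,0,0,0],[0,0.0365,-0.0022,0,0,0,0],[0,0,0,0,0,0,0]]'
python3 -m jog '[[0,0,0,0,0,0,0.157],[0,0,0,0,0,0,0.157],[0,0,0,0,0,0,0.157],[0,0,0,0,0,0,0.157],[0,0,0,0,0,0,0.157],[0,0,0,0,0,0,0.157],[0,0,0,0,0,0,0.157],[0,0,0,0,0,0,0.157],[0,0,0,0,0,0,0.157],[0,0,0,0,0,0,0.157],[0,0,0,0,0,0,0],[0,0,0,0,0,0,0]]'
python3 - <<'E'
from h import *
f=vision.grab_frame("wrist"); cv2.imwrite("pics/w11.png",f["color"])
f=vision.grab_frame("side"); crop(f,240,160,140,120,5,"pics/d11.png")
E
```

```text
time_s: 11.2
ee_pos: [546.1, 101.8, 339.6]
ee_rot: [-179.9, 0.0, 80.8]
force: [-0.5, -0.3, -0.1]
gripper_width: 0.6
time_s: 12.7
ee_pos: [546.1, 99.4, 340.4]
ee_rot: [180.0, 0.0, -9.2]
force: [-0.0, 0.3, -0.8]
gripper_width: 0.1
```

View pics/w11.png

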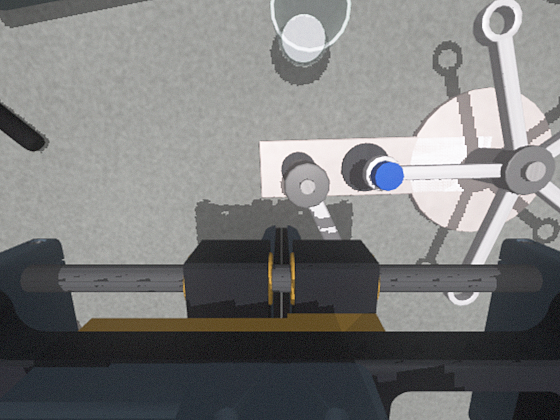

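View pics/d11.png

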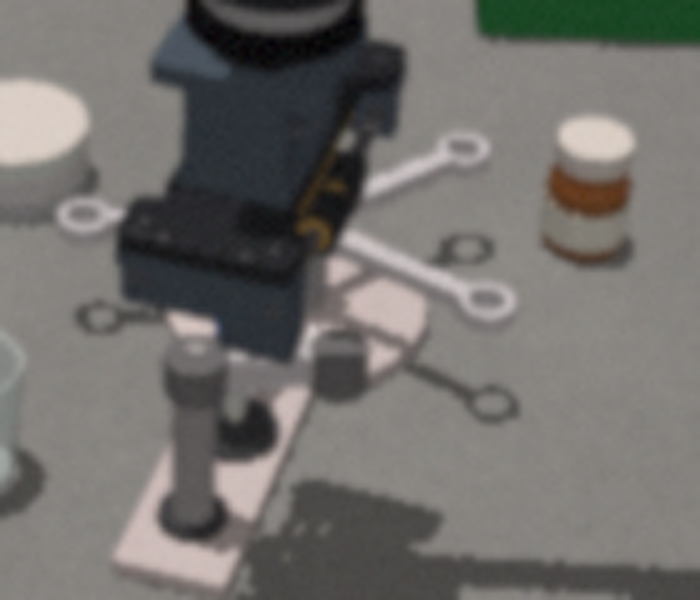

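```bash
python3 -m jog '[[0,0,0,0.025,0,0,0],[0,0,0,0.026,0,0,0],[0,0,0,0,0,0,0],[0,0,0,0,0,0,0]]'
python3 -m jog '[[0,-0.0016,0.0034,0,0,0,-0.0873],[0,-0.0016,0.0034,0,0,0,-0.0873],[0,-0.0016,0.0034,0,0,0,-0.0873],[0,-0.0016,0.0034,0,0,0,-0.0873],[0,-0.0016,0.0034,0,0,0,-0.0873],[0,-0.0016,0.0034,0,0,0,-0.0873],[0,-0.0016,0.0034,0,0,0,-0.0873],[0,-0.0016,0.0034,0,0,0,-0.0873],[0,-0.0016,0.0034,0,0,0,-0.0873],[0,-0.0016,0.0034,0,0,0,-0.0873]]'
python3 - <<'E'
from h import *
s=status.state(); post=np.array([579.7,74.5]); d=s["ee_pos"][:2]-post
y=np.radians(s["ee_rot"][2]); print("tool x,y", d@[np.cos(y),np.sin(y)], d@[np.sin(y),-np.cos(y)])
f=vision.grab_frame("wrist"); cv2.imwrite("pics/w12.png",f["color"])
f=vision.grab_frame("side"); crop(f,240,160,140,120,5,"pics/d12.png")
E
```

```text
time_s: 13.3
ee_pos: [546.6, 100.0, 290.6]
ee_rot: [-180.0, -0.1, -9.3]
force: [0.5, -0.2, 0.6]
gripper_width: 0.7
time_s: 14.55
ee_pos: [539.1, 64.5, 291.4]
ee_rot: [179.9, -0.2, 40.8]
force: [0.5, 1.1, 0.3]
gripper_width: 0.6
tool x,y -37.29772084954028 -18.989938781335347
```

View pics/w12.png

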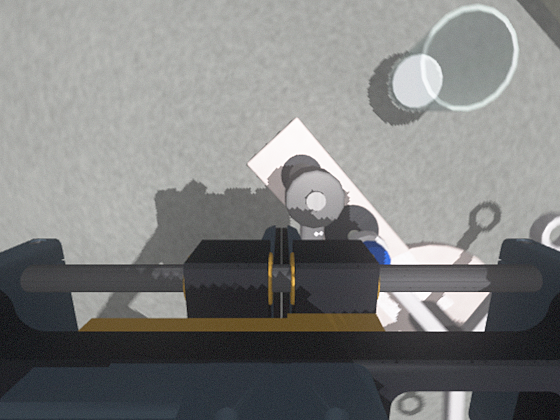

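View pics/d12.png

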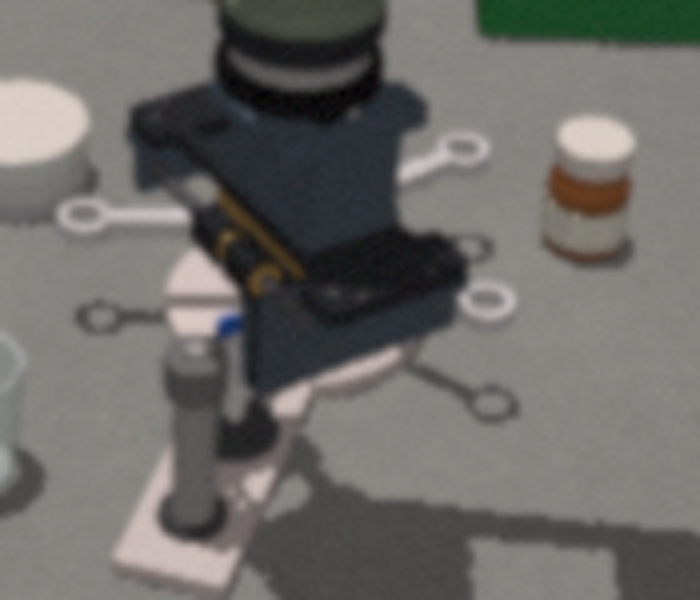

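```bash
python3 -m jog '[[0,-0.0016,0.0034,0,0,0,-0.0873],[0,-0.0016,0.0034,0,0,0,-0.0873],[0,-0.0016,0.0034,0,0,0,-0.0873],[0,-0.0016,0.0034,0,0,0,-0.0873],[0,-0.0016,0.0034,0,0,0,-0.0873],[0,-0.0016,0.0034,0,0,0,-0.0873],[0,-0.0016,0.0034,0,0,0,-0.0873],[0,-0.0008,0.0017,0,0,0,-0.0436],[0,0,0,0,0,0,0],[0,0,0,0,0,0,0]]'
python3 - <<'E'
from h import *
s=status.state(); post=np.array([579.7,74.5]); d=s["ee_pos"][:2]-post
y=np.radians(s["ee_rot"][2]); print("tool x,y", d@[np.cos(y),np.sin(y)], d@[np.sin(y),-np.cos(y)],s["force"])
f=vision.grab_frame("wrist"); cv2.imwrite("pics/w13.png",f["color"])
f=vision.grab_frame("scene"); crop(f,200,160,140,110,5,"pics/s13.png")
E
```

```text
time_s: 15.9
ee_pos: [553.6, 41.2, 290.6]
ee_rot: [179.9, -0.1, 78.1]
force: [1.2, 3.5, 1.8]
gripper_width: 0.4
tool x,y -37.994895445631435 -18.687325400679462 [1.18339832 3.5305422  1.76636203]
```

View pics/s13.png

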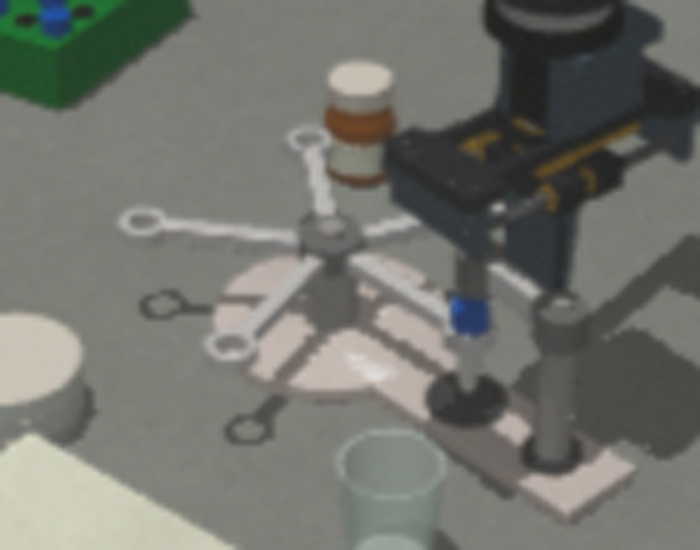

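```bash
python3 -m jog '[[0,-0.0005,0.001,0,0,0,-0.026],[0,-0.0005,0.001,0,0,0,-0.026],[0,-0.0005,0.001,0,0,0,-0.026],[0,0,0,0,0,0,0]]'; python3 -m jog '[[0,0,0.001,0,0,0,0],[0,0,0.001,0,0,0,0],[0,0,0,0,0,0,0]]'; python3 -m jog '[[0,0,0.001,0,0,0,0],[0,0,0,0,0,0,0]]'
python3 - <<'E'
from h import *
f=vision.grab_frame("scene"); crop(f,200,160,140,110,5,"pics/s14.png")
E
```

```text
time_s: 16.5
ee_pos: [556.1, 39.1, 290.3]
ee_rot: [179.9, -0.1, 82.7]
force: [1.8, 5.8, 3.2]
gripper_width: 0.2
time_s: 16.88
ee_pos: [557.8, 38.7, 290.0]
ee_rot: [-180.0, -0.0, 82.7]
force: [-0.2, 6.0, 4.0]
gripper_width: 0.1
time_s: 17.12
ee_pos: [558.3, 38.7, 289.9]
ee_rot: [-179.9, -0.0, 82.7]
force: [-1.9, 6.1, 4.6]
gripper_width: 0.5
```

View pics/s14.png

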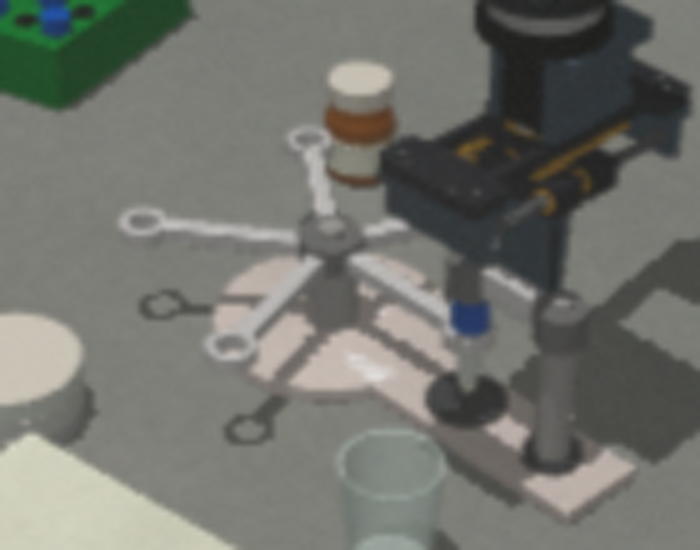

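```bash
python3 -m jog '[[0,0.0015,0.001,0,0,0,0],[0,0,0.001,0,0,0,0],[0,0,0,0,0,0,0]]';  python3 -m jog '[[0,0,0.001,0,0,0,0],[0,0,0.001,0,0,0,0],[0,0,0,0,0,0,0]]'
```

```text
time_s: 17.55
ee_pos: [559.3, 39.4, 289.3]
ee_rot: [-179.6, 0.1, 82.7]
force: [-6.7, 3.0, 7.0]
gripper_width: 0.3
time_s: 17.92
ee_pos: [560.1, 39.3, 289.3]
ee_rot: [-179.4, 0.1, 82.7]
force: [-10.9, 3.3, 9.3]
gripper_width: 0.6
```

The force rises steadily to 11 N against the push, so the arm is at its stop. I'll back away and look.

```bash
python3 -m jog '[[0,0,-0.004,0,0,0,0],[0,0,-0.012,0,0,0,0],[0,0,-0.015,0,0,0,0],[0,0,0,-0.04,0,0,0],[0,0,0,-0.05,0,0,0],[0,-0.05,-0.01,-0.02,0,0,0],[0,-0.05,0,0,0,0,0],[0,0,0,0,0,0,0],[0,0,0,0,0,0,0]]'
python3 - <<'E'
from h import *
f=vision.grab_frame("wrist"); cv2.imwrite("pics/w15.png",f["color"]); tube(f)
f=vision.grab_frame("scene"); crop(f,200,160,140,110,5,"pics/s15.png")
f=vision.grab_frame("side"); crop(f,240,160,140,120,5,"pics/d15.png")
E
```

```text
time_s: 19.05
ee_pos: [509.0, -54.4, 399.5]
ee_rot: [-180.0, -0.0, 82.6]
force: [0.7, -0.1, 0.2]
gripper_width: 0.3Traceback (most recent call last):
  File "<stdin>", line 2, in <module>
  File "h.py", line 13, in tube
    M=cv2.moments(m,True); u,v=M["m10"]/M["m00"],M["m01"]/M["m00"]
                               ~~~~~~~~^~~~~~~~~
ZeroDivisionError: float division by zero
```

View pics/w15.png

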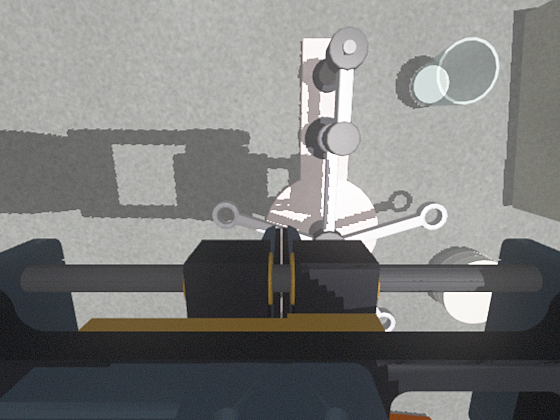

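The head at (343,138) now covers the tube, with the post at (348,47). I'll check the angle, the other views and the tube rings.

```bash
python3 - <<'E'
from h import *
f=vision.grab_frame("wrist")
a=plane(f,348,47.5,122);b=plane(f,343,138.5,121)
print("post",a,"head",b,np.degrees(np.arctan2(*(b-a)[::-1]))%360)
hub=np.array([555,-112.9])
for u,v in ((225,214),(433,216)):
    p=plane(f,u,v,70)-hub; print(np.hypot(*p),np.degrees(np.arctan2(p[1],p[0])))
f=vision.grab_frame("scene"); crop(f,200,160,140,110,5,"pics/s15.png"); tube(f,420)
for n in ["dishes","jar","beaker","rack","tipbox","cryobox","spatula"]:
    r=vision.find_in("scene",n); print(n,[(round(d["p"],2),[round(v) for v in d["location"]]) for d in r[:1]])
f=vision.grab_frame("side"); crop(f,240,160,140,120,5,"pics/d15.png")
E
```

```text
post [579.53918508  76.47601995] head [570.4675257    6.80471714] 262.5814508959373
121.45212323855597 153.30228486310088
119.75205252997208 11.175266307454827
tube (226, 139) [ 313.  -513.3] 467.9 -121.1 pad err [-257.  -519.9]
dishes [(0.69, [751, -197, 43])]
jar [(0.55, [410, -205, 44])]
beaker [(0.96, [710, 57, 53])]
rack [(0.76, [426, -451, 50])]
tipbox []
cryobox [(0.86, [442, 420, 51])]
spatula [(0.92, [742, 411, -3])]
```

View pics/s15.png

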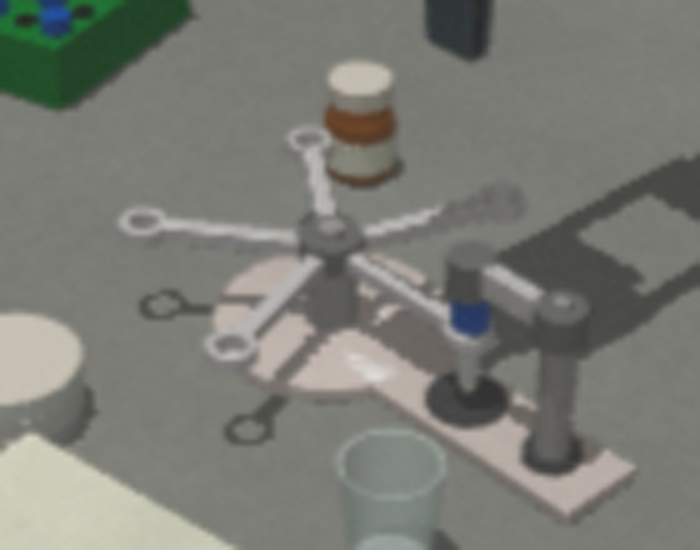

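View pics/d15.png

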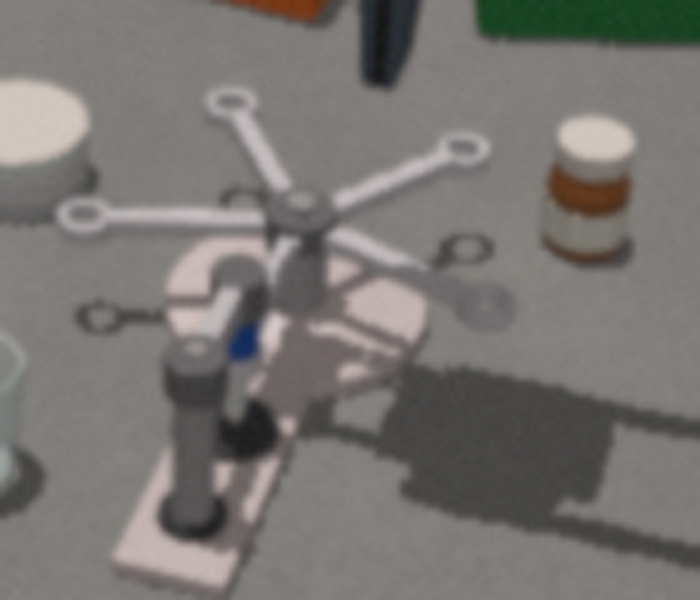

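```bash
python3 -c "
from workcell import ticket; print(ticket.job_done())"
```

```text
the job is handed in; nothing more can be done
None
```

The job is handed in at about 20 s of robot time. I pushed the tube's own spoke about 94° clockwise with the closed fingertips. Then I swung the reader arm in until the force rose steadily to about 11 N against its stop, and lifted the hand clear.

What the last checks showed:
- **Tube over the pad:** the cap was within about 1.5 mm of the pad centre, measured with the hand off, before the arm swing. Afterwards the head hid the cap from the wrist camera. The neighbouring rings then put the tube's spoke at about 82.2°, and the pad direction is about 82.5°.
- **Reader arm:** its bar points at 262.6°, against 262.4° expected at the stop. The head is at (570, 7) mm, directly above the pad. In the scene and side views the tube looks upright in its ring.
- **Bystanders:** six of the seven were found again within about 5 mm of their first reported positions. The tip box was not reported in the last scene picture, so I could not check it. The hand never went near it.
- **Failed check:** the cap finder found no cap in the last wrist view. In the last scene view it picked up something blue elsewhere, so I discarded both results.

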